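Fetch the breadboard from behind the parked parts

ROBOT

A 7-joint arm with a two-finger parallel gripper is mounted at the origin on the work surface. World frame = base frame: x ahead of the robot, y to its left, z up, the work surface at z = 0. Lengths are in m, angles in rad, forces in N, time in s.
With the tool pointing down it reaches from about 0.4 to 0.85 m from the base axis. Payload 10.4 kg.
Tool frame: the origin (TCP) lies at the very end of the fingers, on their centre line; the grasp point (between the pads) lies 19 mm behind it (grip_point_offset is the distance from the TCP to the grasp point, in m); z points along the fingers, y is the line along which they close (so a half turn about z gives the same grasp; the last joint's range is limited). The gripper opens to 87 mm and grips with 3 to 60 N. Pads are 19 mm wide; open, the fingers measure 117 mm over their backs; the gripper's body (75 mm by 190 mm) begins 51 mm behind the grasp point.
Start: joints at [-1.231, 0.332, -0.065, 1.46, 0.022, 1.35, -0.088], TCP at [0.222, 0.584, 0.223] pointing down, gripper open.
Joint ranges: [-2.6, 2.6], [-0.5, 2.12], [-1.47, 1.34], [0.16, 2.42], [-1.27, 4.41], [0.06, 2.06], [-2.6, 2.6]. Speed limits (rad/s): [2.22, 2.22, 2.79, 2.79, 3.14, 3.14, 3.14].

INTERFACE

Orientations are given as a unit quaternion [x, y, z, w].
In Python, from bench import * gives the robot as it stands.
- The arm moves only by the tool play_rows, never from a script. Its argument "increments" is text: rows parted by semicolons, each of 7 numbers parted by spaces: the turn, a rotation vector about the tool's x, y, z in rad, then the shift along the tool's x, y, z in m, then the opening, from 0 (shut) to 1 (fully open). A call has 1 to 8 rows; each row is the pose to reach, as a shift and turn from the pose commanded when the call began, along the tool's axes at that moment; what a row does not reach only later rows make up. A row lasts 1/10 s, in which the tool goes at most 50 mm and 8.59 degrees, less where a joint would pass 70% of its speed; a pose out of reach is approached as far as the arm can. A call with a gripper value outside its range is refused whole. The fingers move at their own pace and stop on an object; "grip_force" is the grip in N (left out, the last holds). Time passes only in rows, so rows that repeat a pose let the fingers close. It gives the time, the measured TCP pose, the force, the opening and the grip force at its end, in the units of the state.
- read_state(): the state, without advancing time (a new reading comes with each control period).
- camera(name): name is "side" or "top"; returns a dict with "color" (480x640x3 uint8, red, green, blue), "fx", "fy", "cx", "cy" (pixels), "camera_from_world" (4x4, takes a point from world to camera coordinates). Camera axes: x right, y down, z forward; pixel columns grow to the right and rows downward; lengths in m; the calibration is good to about 2 mm. A picture is of the moment at which its call begins. There is no depth.
- close_job(): hands the job in; it is judged then, once.
The state is a dict: "time": time; "joint_positions": joint angles; "joint_vel": joint speeds; "joint_torque": joint torques, N m; "ee_pos": TCP position; "eef_rot": TCP orientation; "ft_force": force on the tool from outside, world axes, zero at the start; "torque": the same for the moment, N m; "width": finger opening in m; "grip_force": force on a finger pad.
Only numpy, scipy, OpenCV 4.12 (cv2) and the standard library are available. Lean on these libraries where they do the work, as an engineer would, in place of code of your own. Each camera call takes 0.05 s, during which the arm holds its last target. There are 200 camera calls.

TASK

Clear the capacitor, the transformer and the heatsink off their teal pads into the empty grey side tray, all three standing there before you take the breadboard; then fetch the breadboard from behind them and lay it on the dark field of the test plate, centred and lengthwise. After that put each part back upright in the middle of the pad of its own shape (capacitor round, transformer square, heatsink oblong and lengthwise on it), setting everything down gently and never tipping anything over.

Things in the scene. Friction and masses are not known exactly. Their poses are not given: they have to be found in the camera images.
- breadboard: white solderless breadboard fixed on a black battery base of the same outline, together 165 x 55 mm and 25 mm high, with small parts plugged in up to 37 mm above the underside; long side faces clear to grip. About 0.22 kg. Lies behind the three tall parts. Origin: centre of its underside; x along its 165 mm length, z up. (An empty half-length board without a base is not this one.)
- capacitor: big round can capacitor, dark sleeve, 64 mm diameter, standing; can 90 mm high, with two brass terminals to 97 mm. About 0.35 kg. Origin: centre of its underside; z up.
- transformer: square-footed transformer, standing: dark steel core 60 mm wide in y, 40 mm deep in x, 82 mm high, with a copper winding bulging to 60 mm in x, 60 x 60 mm foot, pale terminal block on top to 92 mm. About 0.55 kg. Grip it across y, on the two flat core faces. Origin: centre of its underside; z up.
- heatsink: bare aluminium finned heatsink, standing, 64 mm (x) by 40 mm (y), 90 mm high. About 0.3 kg. Grip it across y. Origin: centre of its underside; z up.
- pad_round: thin teal round pad, 76 mm diameter, 4 mm thick: the capacitor's home. One of three fixed side by side, 105 mm apart in varying order, on the aluminium shelf plate (6 mm thick). Origin: centre of its underside, so its top is 4 mm above; y along the row of pads, x towards the breadboard's starting place.
- pad_square: thin teal square pad, 70 x 70 mm, 4 mm thick: the transformer's home, fixed on the same shelf plate. Origin and axes as for the round pad.
- pad_oblong: thin teal oblong pad, 74 mm (x) by 50 mm (y), 4 mm thick: the heatsink's home, its long side along x. Fixed on the same shelf plate. Origin and axes as for the round pad.
- side_tray: empty grey tray, fixed on the bench to one side (left or right varies), 340 mm (x) by 130 mm (y) outside, rim 12 mm high and 4 mm thick, floor 4 mm above its origin. Origin: centre of its underside; x along its length. The three tall parts fit in it in a row.
- test_plate: aluminium test plate, fixed on the bench on the other side, 220 mm (x) by 110 mm (y), top 6 mm above its origin, with a dark 175 x 65 mm field in the middle that shows where the breadboard goes. Origin: centre of its underside; x along its length.

How it is judged:
By the outcome, as a careful person would: the job done as asked, in the order asked, and still so for the second after the job is handed in, with the robot touching nothing.
It also fails if it takes over 144 s, if anything falls off the work surface, if the arm or the gripper's body presses on something with over 40 N, if the wrist force passes 120 N, or if a joint passes its speed limit or range.

## Working session

There is one attempt and no reset: what is moved stays moved. The work goes in short steps, Python scripts to look and compute and a tool call to move; the robot and the scene stay as the last step left them, time stands still between calls to the robot, and variables do not carry over. Pictures are saved under pics/ and viewed, at most 14 in all, crops included, and the job is handed in when it is done.

Besides the shell and the picture viewer there is one more tool, called after "Request:" as a command line: name --argument value ..., lists and objects as JSON in quotes. play_rows: Moves the arm, as the interface text tells. Its arguments: {"type":"object","properties":{"increments":{"type":"string"},"grip_force":{"type":"number"}},"required":["increments"]}

```bash
mkdir -p pics; ls
python3 - <<'E'
from bench import *
import cv2
s=read_state();print({k:s[k] for k in('time','ee_pos','eef_rot','width','grip_force','ft_force')})
for n in('top','side'):
    c=camera(n);cv2.imwrite(f'pics/{n}0.png',c['color'][...,::-1]);print(n,c['fx'],c['cx'],c['cy'],c['camera_from_world'].__repr__())
E
```

```text
pics
{'time': 0.0, 'ee_pos': array([0.22169498, 0.58396114, 0.22174136]), 'eef_rot': array([ 1.80413114e-01,  9.83590675e-01, -6.93519227e-04, -1.04198629e-04]), 'width': 0.08696861901917068, 'grip_force': 0.0, 'ft_force': array([ 0.38888481,  1.04556524, -0.15619796])}
top 580.7334367945085 306.20945733158095 249.0136340163669 array([[ 0.01615595, -0.99978333, -0.01312541,  0.01138091],
       [-0.99122596, -0.01429257, -0.13140328,  0.55847991],
       [ 0.13118722,  0.01513319, -0.9912421 ,  1.01636411],
       [ 0.        ,  0.        ,  0.        ,  1.        ]])
side 513.2166766634055 308.9697177259677 240.5108046580245 array([[ 0.96234401, -0.27144179,  0.0146071 , -0.53279928],
       [-0.17380084, -0.65571516, -0.73473185,  0.11243043],
       [ 0.20901503,  0.70452607, -0.67820037,  0.77605227],
       [ 0.        ,  0.        ,  0.        ,  1.        ]])
```

View pics/top0.png

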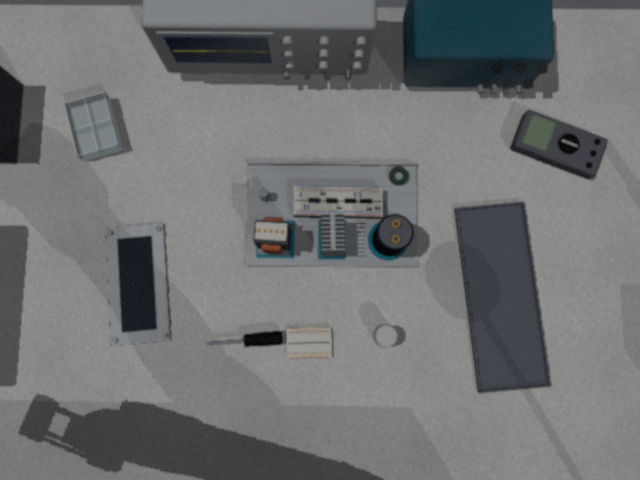

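View pics/side0.png

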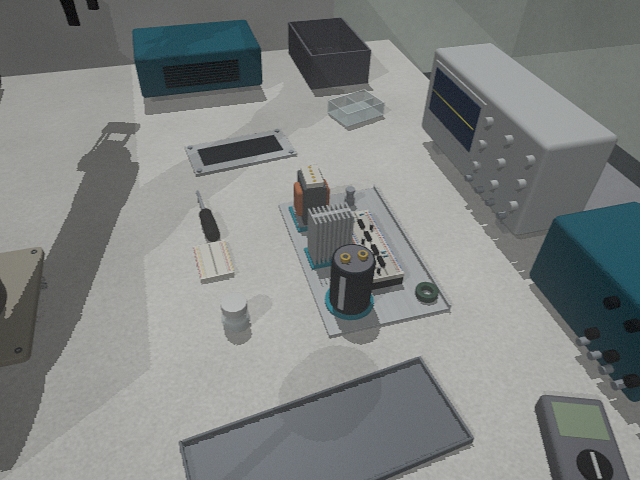

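The top view (1st picture) shows the shelf at px (246–418, 162–267). Transformer, heatsink and capacitor stand left to right at about (272,236), (332,238) and (392,235), with the breadboard at (338,202). The tray is at right (503,297) and the plate at left (138,284). The side view agrees. The half-board decoy is at (309,342) in the top view.

```bash
cat > h.py <<'E'
import numpy as np, cv2
from bench import *
from scipy.spatial.transform import Rotation as R
def ray(c,uv,z):
    "pixels -> world points on plane z"
    T=np.asarray(c['camera_from_world']);Rm=T[:3,:3];o=-Rm.T@T[:3,3]
    uv=np.atleast_2d(np.asarray(uv,float))
    d=np.c_[(uv[:,0]-c['cx'])/c['fx'],(uv[:,1]-c['cy'])/c['fy'],np.ones(len(uv))]@Rm
    return (o+d*((z-o[2])/d[:,2])[:,None])[:,:2]
def proj(c,P):
    T=np.asarray(c['camera_from_world']);q=np.atleast_2d(P)@T[:3,:3].T+T[:3,3]
    return np.c_[c['fx']*q[:,0]/q[:,2]+c['cx'],c['fy']*q[:,1]/q[:,2]+c['cy']]
def rect(P):
    (x,y),(w,h),a=cv2.minAreaRect((P*1000).astype(np.float32));return np.round([x,y,w,h,a],1)
def blob(m,box):
    x0,y0,x1,y1=box;k=np.zeros(m.shape,np.uint8);k[y0:y1,x0:x1]=m[y0:y1,x0:x1]
    cs,_=cv2.findContours(k,cv2.RETR_EXTERNAL,cv2.CHAIN_APPROX_NONE);return max(cs,key=cv2.contourArea)[:,0]
E
python3 - <<'E'
from h import *
c=camera('top');s=camera('side')
im=c['color'];b=im[...,::-1]
cv2.imwrite('pics/t1.png',cv2.resize(b[155:275,240:425],None,fx=4.3,fy=4.3,interpolation=cv2.INTER_CUBIC))
cv2.imwrite('pics/s1.png',cv2.resize(s['color'][155:340,270:460,::-1],None,fx=3.2,fy=3.2,interpolation=cv2.INTER_CUBIC))
g=cv2.cvtColor(im,cv2.COLOR_RGB2GRAY);hsv=cv2.cvtColor(im,cv2.COLOR_RGB2HSV)
for p in [(138,284),(112,284),(470,250),(505,300),(505,230),(480,400),(300,175),(360,190),(338,200),(230,220),(100,300),(388,252)]:print(p,im[p[1],p[0]],hsv[p[1],p[0]])
dark=(g<60).astype(np.uint8)
print('field',rect(ray(c,blob(dark,(112,225,165,340)),.006)))
tray=(g<120).astype(np.uint8)
print('tray',rect(ray(c,blob(tray,(440,195,560,400)),.012)))
E
```

```text
(138, 284) [27 31 37] [108  69  37]
(112, 284) [117 119 123] [110  12 123]
(470, 250) [61 64 71] [111  36  71]
(505, 300) [67 69 75] [113  27  75]
(505, 230) [65 69 74] [107  31  74]
(480, 400) [129 131 130] [ 75   4 131]
(300, 175) [120 122 124] [105   8 124]
(360, 190) [120 110 106] [  9  30 120]
(338, 200) [95 93 89] [20 16 95]
(230, 220) [138 138 137] [ 30   2 138]
(100, 300) [136 138 136] [ 60   4 138]
(388, 252) [6 7 2] [ 36 182   7]
field [493.7 335.2 172.7  63.    6.1]
tray [ 480.8 -320.   347.8  172.1    6.3]
```

View pics/t1.png

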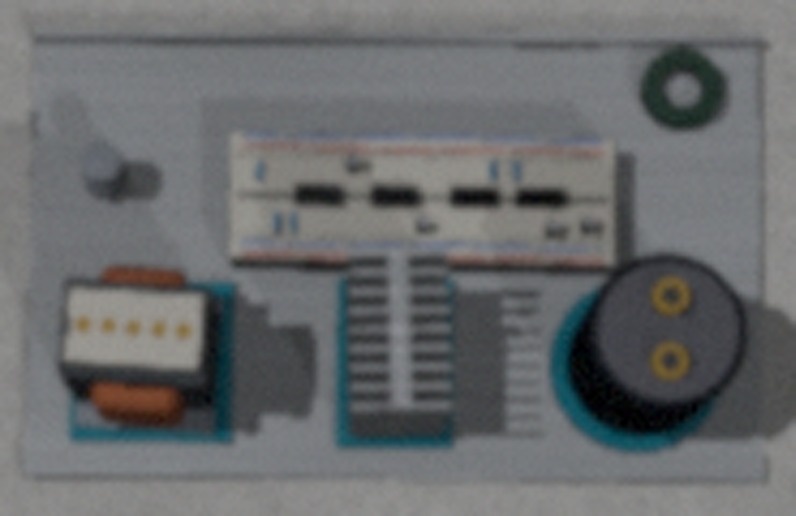

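View pics/s1.png

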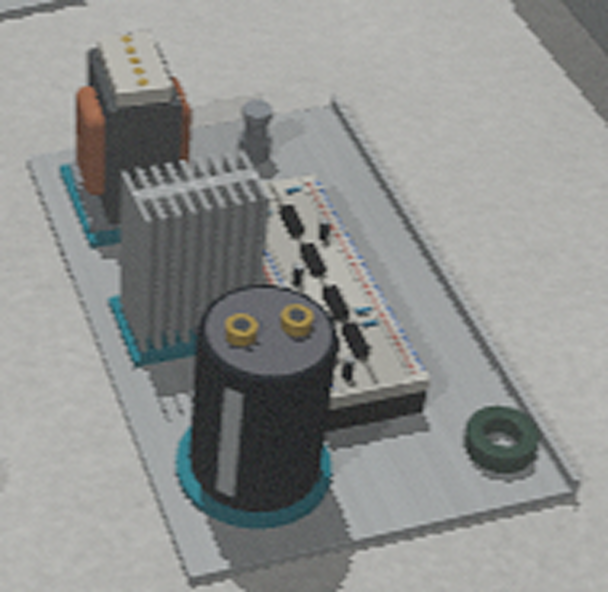

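The enlarged crops show the following.
- **Parts:** the transformer stands on the square pad, the heatsink on the oblong pad and the capacitor on the round pad.
- **Shelf:** its corners are at about (248,164), (418,165.5), (418.6,266.6) and (246,265.5). A low back rim, a small standoff at (264,195) and a ring at (399,175) sit on it.
- **Breadboard:** it sits just behind the heatsink.

Next I measure the edges.

```bash
cat > m.py <<'E'
from h import *
from scipy.optimize import least_squares
c=camera('top');s=camera('side')
def teal(c):
    h=cv2.cvtColor(c['color'],cv2.COLOR_RGB2HSV);return ((abs(h[...,0].astype(int)-96)<10)&(h[...,1]>110)&(h[...,2]>35)).astype(np.uint8)
t=teal(c);u=teal(s)
np.set_printoptions(precision=4,suppress=True)
print('side blobs',[(tuple(a),) for a in cv2.connectedComponentsWithStats(u[150:340,270:460])[2] if a[4]>15])
for n,b in dict(sq=(250,215,305,262),ob=(312,215,352,262),ro=(365,215,418,265)).items():
    P=ray(c,np.argwhere(t[b[1]:b[3],b[0]:b[2]])[:,::-1]+[b[0],b[1]],.010)*1000
    lo,hi=np.percentile(P,[1,99],axis=0);print(n,len(P),'x',P[:,0].min(),lo[0],hi[0],'y',P[:,1].min(),lo[1],hi[1],P[:,1].max())
k=blob(t,(365,215,418,265));P=ray(c,k,.010)*1000
# outer arc: keep left/lower convex hull points
H=cv2.convexHull(P.astype(np.float32))[:,0]
f=least_squares(lambda p:np.hypot(H[:,0]-p[0],H[:,1]-p[1])-38,H.mean(0),loss='soft_l1',f_scale=.7);print('round',f.x,np.round(f.fun,1))
# shelf corners, tray corners (rough), via click + parts tops
print('shelf',ray(c,[(247.7,163.8),(418.1,165.5),(418.6,266.6),(245.8,265.5)],.006)*1000)
print('cap',ray(c,[(396,223.8),(395.8,239.)],.107)*1000)
g=cv2.cvtColor(c['color'],cv2.COLOR_RGB2GRAY);hs=cv2.cvtColor(c['color'],cv2.COLOR_RGB2HSV)
w=((hs[...,0]<25)&(g>85)&(hs[...,1]>25)).astype(np.uint8)
print('bb top',rect(ray(c,blob(((g>80)&(hs[...,0]<35)).astype(np.uint8),(288,180,390,222)),.031)))
print('field side',rect(ray(s,blob((cv2.cvtColor(s['color'],cv2.COLOR_RGB2GRAY)<60).astype(np.uint8),(188,128,296,172)),.006)))
cv2.imwrite('pics/a1.png',np.hstack([cv2.resize(c['color'][195:400,445:560,::-1],None,fx=2.9,fy=2.9),cv2.resize(s['color'][345:480,170:480,::-1],(440,594))]))
E
python3 m.py
```

```text
side blobs [((np.int32(0), np.int32(0), np.int32(190), np.int32(190), np.int32(35619)),), ((np.int32(19), np.int32(57), np.int32(14), np.int32(25), np.int32(62)),), ((np.int32(34), np.int32(98), np.int32(13), np.int32(21), np.int32(63)),), ((np.int32(46), np.int32(110), np.int32(15), np.int32(8), np.int32(47)),), ((np.int32(55), np.int32(139), np.int32(48), np.int32(31), np.int32(287)),)]
sq 183 x 546.4325213635615 547.215232856202 614.3240278675676 y 44.66315470675513 44.8166845992671 111.63798214527463 111.73110226970722
ob 134 x 545.350179378201 545.3862708995159 612.5148821276296 y -50.03130628312084 -50.01238168410851 -2.790951973327171 -2.757437606904129
ro 262 x 545.2188282070359 545.2895412400791 610.8537215309372 y -163.07746233945292 -161.19549012447433 -94.42493585531852 -94.41414355304413
round [ 582.5587 -132.2468] [-2.2 -0.5 -0.4 -0.7 -0.8 -0.4  0.2 -0.2  0.3  0.4  0.1  0.4 -0.1 -0.5
 -0.2  0.3 -0.   0.1  0.2 -0.7 -0.5 -0.8 -1.6 -1.7 -4.  -3.1]
shelf [[ 724.6363  134.6219]
 [ 725.3406 -189.4796]
 [ 532.4321 -188.6502]
 [ 529.7322  132.4329]]
cap [[ 594.3551 -132.9415]
 [ 568.2465 -132.4962]]
bb top [649.1 -36.9  54.8 166.1   0.1]
field side [492.9 335.2 172.   63.6   6. ]
```

View pics/a1.png

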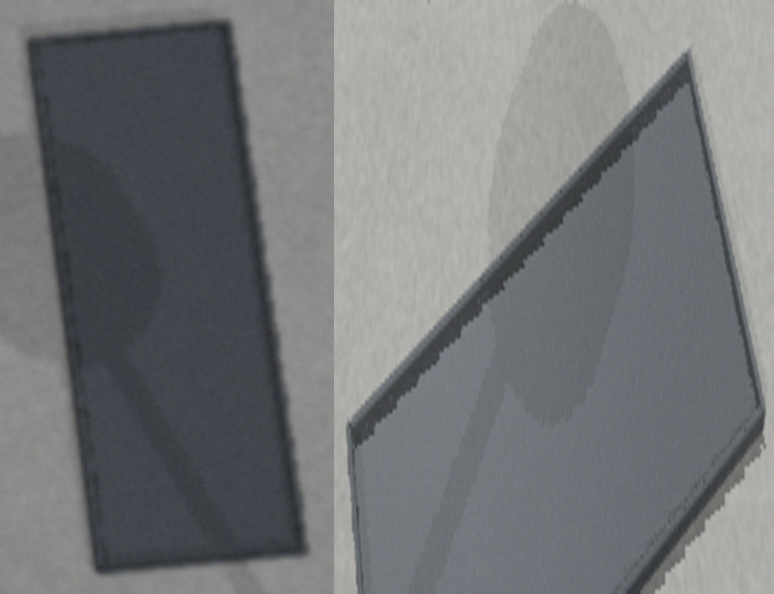

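The tray's rim corners are at about px (454.7,208.4), (523.6,202.2), (550.5,384.7) and (479.1,392.2) in the top view.

```bash
cat > g.py <<'E'
# python3 g.py x y z toolY_azimuth_deg : increments from present pose
import sys
from h import *
def go(x,y,z,az):
    st=read_state();R0=R.from_quat(st['eef_rot']);a=np.radians(az)
    ty=np.array([np.cos(a),np.sin(a),0]);tz=np.array([0,0,-1.]);tx=np.cross(ty,tz)
    R1=R.from_matrix(np.c_[tx,ty,tz]);return (R0.inv()*R1).as_rotvec(),R0.inv().apply(np.array([x,y,z])-st['ee_pos'])
if __name__=='__main__':
    r,d=go(*map(float,sys.argv[1:5]));print(np.round(r,4),np.round(d,4))
E
python3 - <<'E'
from h import *
c=camera('top');P=ray(c,[(454.7,208.4),(523.6,202.2),(550.5,384.7),(479.1,392.2)],.012)
print(P,P.mean(0),rect(P)); a=np.radians(6.2)
for k in(-.105,0,.105):print(P.mean(0)+k*np.array([np.cos(a),np.sin(a)]))
E
python3 g.py .582 -.1325 .200 -90
python3 g.py .500 .300 .250 -90
```

```text
[[ 0.6420607  -0.25584376]
 [ 0.65558336 -0.3842968 ]
 [ 0.32266465 -0.42131778]
 [ 0.30728831 -0.29359554]] [ 0.48189926 -0.33876347] [ 481.9 -338.9  336.9  129.2    6.4]
[ 0.3775134 -0.3501034]
[ 0.48189926 -0.33876347]
[ 0.58628511 -0.32742354]
[-0.0000e+00  4.0000e-04  2.7788e+00] [-0.5911 -0.5423  0.0226]
[-0.0000e+00  4.0000e-04  2.7788e+00] [-0.361  -0.167  -0.0276]
```

Request:
play_rows --increments "0 0 2.778 -0.591 -0.542 0.022 1;0 0 2.778 -0.591 -0.542 0.022 1;0 0 2.778 -0.591 -0.542 0.022 1;0 0 2.778 -0.591 -0.542 0.022 1;0 0 2.778 -0.591 -0.542 0.022 1;0 0 2.778 -0.591 -0.542 0.022 1;0 0 2.778 -0.591 -0.542 0.022 1;0 0 2.778 -0.591 -0.542 0.022 1" --grip_force 30

```text
time: 1.15
ee_pos: [0.4019, 0.2252, 0.2118]
eef_rot: [0.706, 0.708, 0.0, -0.0]
ft_force: [0.4, -0.1, 0.5]
width: 0.0869
grip_force: 0.0
```

```bash
python3 g.py .582 -.1325 .200 -90; python3 -c "
from h import *
print(read_state()['joint_positions'])"
```

```text
[-3.0000e-04 -1.0000e-03  1.5727e+00] [-0.3581  0.1794  0.0116]
[-0.88626673 -0.0387758   0.27165174  1.90331302  0.01040137  1.27477926
 -0.6159054 ]
```

Request:
play_rows --increments "0 0 1.572 -0.358 0.179 0.012 1;0 0 1.572 -0.358 0.179 0.012 1;0 0 1.572 -0.358 0.179 0.012 1;0 0 1.572 -0.358 0.179 0.012 1;0 0 1.572 -0.358 0.179 0.012 1;0 0 1.572 -0.358 0.179 0.012 1;0 0 1.572 -0.358 0.179 0.012 1;0 0 1.572 -0.358 0.179 0.012 1"

```text
time: 1.95
ee_pos: [0.5839, -0.1308, 0.1998]
eef_rot: [0.983, 0.186, 0.0, -0.0]
ft_force: [0.8, 1.1, 0.5]
width: 0.0874
grip_force: 0.0
```

```bash
python3 g.py .582 -.1325 .200 -90; python3 -c "
from h import *
print(read_state()['joint_positions'])"
```

```text
[-0.     -0.001   0.3735] [-0.0024  0.0009 -0.0002]
[-0.41309376  0.33044291  0.69586696  1.60044206 -0.21868957  1.28932973
 -0.88032076]
```

Request:
play_rows --increments "0 0 0.374 -0.002 0.001 0 1;0 0 0.374 -0.002 0.001 0 1;0 0 0.374 -0.002 0.001 0 1;0 0 0.374 -0.002 0.001 0 1"

```text
time: 2.35
ee_pos: [0.5816, -0.1307, 0.1994]
eef_rot: [1.0, 0.002, -0.0, 0.0]
ft_force: [-0.6, -0.6, 0.9]
width: 0.0871
grip_force: 0.0
```

```bash
python3 g.py .582 -.1325 .056 -90
```

```text
[0.0001 0.0003 0.0037] [0.0005 0.0018 0.1434]
```

Request:
play_rows --increments "0 0 0.004 0 0.002 0.04 1;0 0 0.004 0 0.002 0.08 1;0 0 0.004 0 0.002 0.11 1;0 0 0.004 0 0.002 0.13 1;0 0 0.004 0 0.002 0.143 1;0 0 0.004 0 0.002 0.143 1"

```text
time: 2.95
ee_pos: [0.5807, -0.1324, 0.0553]
eef_rot: [1.0, 0.001, -0.001, -0.0]
ft_force: [0.1, -0.2, 0.5]
width: 0.087
grip_force: 0.0
```

Request:
play_rows --increments "0 0 0 0 0 0 0.7;0 0 0 0 0 0 0.5;0 0 0 0 0 0 0.5;0 0 0 0 0 0 0.5;0 0 0 0 0 0 0.5;0 0 0 0 0 0 0.5"

```text
time: 3.55
ee_pos: [0.5821, -0.1326, 0.0573]
eef_rot: [1.0, 0.001, 0.001, -0.0]
ft_force: [-1.0, 1.9, 6.0]
width: 0.0633
grip_force: 30.0
```

Request:
play_rows --increments "0 0 0 0 0 -0.02 0.5;0 0 0 0 0 -0.05 0.5;0 0 0 0 0 -0.09 0.5;0 0 0 0 0 -0.11 0.5;0 0 0 0.002 0.03 -0.11 0.5;0 0 0 0.004 0.07 -0.11 0.5;0 0 0 0.004 0.11 -0.11 0.5;0 0 0 0.004 0.15 -0.11 0.5"

```text
time: 4.35
ee_pos: [0.5853, -0.2838, 0.1659]
eef_rot: [1.0, 0.001, -0.001, -0.0]
ft_force: [0.2, 0.0, -3.2]
width: 0.0634
grip_force: 30.0
```

Request:
play_rows --increments "0 0 0 0 0.03 0 0.5;0 0 0 0 0.045 0 0.5;0 0 0 0 0.045 0.03 0.5;0 0 0 0 0.045 0.06 0.5;0 0 0 0 0.045 0.085 0.5;0 0 0 0 0.045 0.1 0.5;0 0 0 0 0.045 0.106 0.5;0 0 0 0 0.045 0.108 0.5"

```text
time: 5.15
ee_pos: [0.5859, -0.3275, 0.0585]
eef_rot: [1.0, 0.001, -0.0, -0.0]
ft_force: [0.8, -0.5, -3.5]
width: 0.063
grip_force: 30.0
```

```bash
python3 g.py .586 -.3275 .051 -90;python3 - <<'E'
from h import *
c=camera('top');s=camera('side')
print([np.round(read_state()['ft_force'],1) for _ in range(2)])
cv2.imwrite('pics/b1.png',np.hstack([cv2.resize(c['color'][150:410,360:560,::-1],None,fx=2,fy=2),cv2.resize(s['color'][220:480,180:560,::-1],None,fx=1,fy=2)]))
E
```

```text
[-0.0001  0.0002  0.0012] [0.0001 0.     0.0075]
[array([ 0.4,  0.2, -3.5]), array([ 0.4,  0.2, -3.5])]
```

View pics/b1.png

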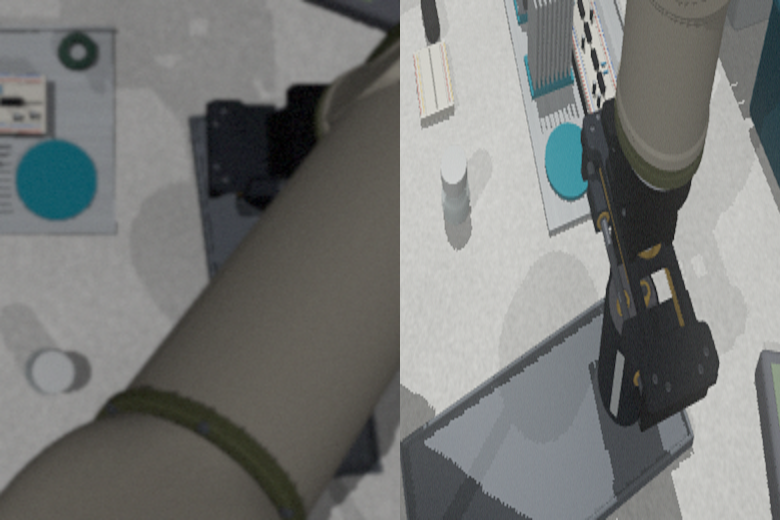

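The crop shows the can held upright just over the tray's far end, and the bare round pad on the shelf. The weight reads as −3.5 N. I lower it gently now.

Request:
play_rows --increments "0 0 0 0 0 0.003 0.5;0 0 0 0 0 0.005 0.5;0 0 0 0 0 0.006 0.5;0 0 0 0 0 0.006 0.5"

```text
time: 5.65
ee_pos: [0.5857, -0.3277, 0.0525]
eef_rot: [1.0, 0.0, -0.0, -0.0]
ft_force: [0.4, -0.3, -3.8]
width: 0.0635
grip_force: 30.0
```

Request:
play_rows --increments "0 0 0 0 0 0.001 0.5;0 0 0 0 0 0.001 0.5"

```text
time: 5.85
ee_pos: [0.5857, -0.3277, 0.0515]
eef_rot: [1.0, 0.0, -0.0, -0.0]
ft_force: [0.0, 0.2, -3.5]
width: 0.0636
grip_force: 30.0
```

Request:
play_rows --increments "0 0 0 0 0 0.0005 0.5;0 0 0 0 0 0.0005 0.5"

```text
time: 6.05
ee_pos: [0.5858, -0.3277, 0.0514]
eef_rot: [1.0, 0.0, 0.0, -0.0]
ft_force: [-2.4, 2.4, 1.2]
width: 0.0639
grip_force: 30.0
```

Request:
play_rows --increments "0 0 0 0 0 0 0.75;0 0 0 0 0 0 0.85;0 0 0 0 0 0 1;0 0 0 0 0 0 1;0 0 0 0 0 -0.03 1;0 0 0 0 0 -0.07 1;0 0 0 0 0 -0.11 1;0 0 0 0 0 -0.15 1"

```text
time: 6.85
ee_pos: [0.5855, -0.3278, 0.2027]
eef_rot: [1.0, 0.0, 0.0, 0.0]
ft_force: [-0.1, -0.2, -0.1]
width: 0.0868
grip_force: 0.0
```

```bash
python3 g.py .5815 -.0265 .200 -89.6
```

```text
[ 0.0001 -0.0001 -0.0065] [-0.0039 -0.3013  0.0027]
```

Request:
play_rows --increments "0 0 -0.006 -0.004 -0.04 0.003 1;0 0 -0.006 -0.004 -0.09 0.003 1;0 0 -0.006 -0.004 -0.14 0.003 1;0 0 -0.006 -0.004 -0.19 0.003 1;0 0 -0.006 -0.004 -0.24 0.003 1;0 0 -0.006 -0.004 -0.28 0.003 1;0 0 -0.006 -0.004 -0.301 0.003 1;0 0 -0.006 -0.004 -0.301 0.003 1"

```text
time: 7.65
ee_pos: [0.5817, -0.0222, 0.198]
eef_rot: [1.0, 0.006, -0.0, -0.001]
ft_force: [0.3, -0.5, -0.4]
width: 0.087
grip_force: 0.0
```

```bash
python3 g.py .5815 -.0265 .057 -89.6;python3 - <<'E'
from h import *
c=camera('top')
print(ray(c,[(320.2,214.8),(344.2,214.8),(320.2,250.3),(344.2,250.3)],.1))
# transformer block corners (z .102) from crop
print(ray(c,np.array([(66,287),(208,292),(205,372),(62,365)])/4.3+[240,155],.102))
E
```

```text
[-0.0017  0.      0.0059] [-0.0002  0.0046  0.141 ]
[[ 0.60949175 -0.00410775]
 [ 0.61005276 -0.04528032]
 [ 0.54802728 -0.0049064 ]
 [ 0.54861735 -0.04574527]]
[[0.59549677 0.10682777]
 [0.59425737 0.05018398]
 [0.56206932 0.05072369]
 [0.56406682 0.10754721]]
```

Request:
play_rows --increments "0 0 0.003 0 0.003 0.04 1;0 0 0.003 0 0.003 0.08 1;0 0 0.003 0 0.003 0.11 1;0 0 0.003 0 0.003 0.13 1;0 0 0.003 0 0.003 0.141 1;0 0 0.003 0 0.003 0.141 1"

```text
time: 8.3
ee_pos: [0.5808, -0.0311, 0.0561]
eef_rot: [1.0, 0.001, -0.001, 0.0]
ft_force: [0.5, 0.2, 0.0]
width: 0.0873
grip_force: 0.0
```

Request:
play_rows --increments "0 0 0 0 0 0 0.7;0 0 0 0 0 0 0.5;0 0 0 0 0 0 0.35;0 0 0 0 0 0 0.3;0 0 0 0 0 0 0.3;0 0 0 0 0 0 0.3;0 0 0 0 0 0 0.3;0 0 0 0 0 0 0.3"

```text
time: 9.1
ee_pos: [0.5816, -0.0293, 0.0572]
eef_rot: [1.0, 0.002, 0.0, -0.0]
ft_force: [-0.4, 2.4, 2.6]
width: 0.04
grip_force: 29.9
```

```bash
python3 g.py .482 -.339 .067 -83.8
```

```text
[-0.0006 -0.0002 -0.1041] [-0.1009  0.3093 -0.01  ]
```

Request:
play_rows --increments "0 0 0 0 0 -0.02 0.3;0 0 0 0 0 -0.05 0.3;0 0 0 0 0 -0.09 0.3;0 0 0 0 0 -0.12 0.3;0 0 -0.02 -0.01 0.03 -0.12 0.3;0 0 -0.05 -0.025 0.07 -0.12 0.3;0 0 -0.08 -0.04 0.115 -0.12 0.3;0 0 -0.104 -0.055 0.16 -0.12 0.3"

```text
time: 9.9
ee_pos: [0.5259, -0.1914, 0.1767]
eef_rot: [0.999, 0.055, -0.0, -0.0]
ft_force: [-0.0, 0.0, -1.6]
width: 0.0397
grip_force: 29.9
```

```bash
python3 g.py .482 -.339 .067 -83.8
```

```text
[-0.0002  0.0006  0.0013] [-0.0597  0.1419  0.1097]
```

Request:
play_rows --increments "0 0 0.001 -0.02 0.045 0 0.3;0 0 0.001 -0.04 0.09 0 0.3;0 0 0.001 -0.055 0.13 0 0.3;0 0 0.001 -0.06 0.142 0 0.3;0 0 0.001 -0.06 0.142 0.04 0.3;0 0 0.001 -0.06 0.142 0.075 0.3;0 0 0.001 -0.06 0.142 0.1 0.3;0 0 0.001 -0.06 0.142 0.11 0.3"

```text
time: 10.7
ee_pos: [0.4813, -0.3362, 0.0641]
eef_rot: [0.999, 0.054, -0.002, -0.001]
ft_force: [-1.1, -0.1, -3.3]
width: 0.0396
grip_force: 29.9
```

Request:
play_rows --increments "0 0 0 0 0 0.006 0.3;0 0 0 0 0 0.01 0.3;0 0 0 0 0 0.012 0.3;0 0 0 0 0 0.012 0.3"

```text
time: 11.1
ee_pos: [0.4832, -0.3377, 0.0557]
eef_rot: [0.999, 0.053, 0.001, 0.0]
ft_force: [0.0, 0.6, -2.5]
width: 0.0399
grip_force: 29.9
```

```bash
python3 g.py .482 -.339 .0512 -83.8
```

```text
[ 0.0004 -0.001  -0.0013] [-0.0013  0.0011  0.0045]
```

Request:
play_rows --increments "0 0 0 0 0 0.002 0.3;0 0 0 0 0 0.003 0.3;0 0 0 0 0 0.003 0.3"

```text
time: 11.4
ee_pos: [0.4828, -0.3375, 0.0521]
eef_rot: [0.999, 0.053, 0.0, -0.0]
ft_force: [-0.2, 0.1, -4.1]
width: 0.0396
grip_force: 29.9
```

Request:
play_rows --increments "0 0 0 0 0 0.001 0.3;0 0 0 0 0 0.001 0.3"

```text
time: 11.6
ee_pos: [0.4829, -0.3376, 0.0512]
eef_rot: [0.999, 0.053, 0.0, -0.0]
ft_force: [-1.2, 0.1, -0.6]
width: 0.0397
grip_force: 29.9
```

Request:
play_rows --increments "0 0 0 0 0 0 0.5;0 0 0 0 0 0 0.65;0 0 0 0 0 0 0.9;0 0 0 0 0 0 1;0 0 0 0 0 -0.03 1;0 0 0 0 0 -0.07 1;0 0 0 0 0 -0.11 1;0 0 0 0 0 -0.15 1"

```text
time: 12.4
ee_pos: [0.4825, -0.3376, 0.2027]
eef_rot: [0.999, 0.053, -0.0, -0.0]
ft_force: [0.8, -0.5, 0.1]
width: 0.0856
grip_force: 0.0
```

```bash
python3 g.py .580 .0785 .200 -89.6
```

```text
[-0.      0.      0.0994] [ 0.1412 -0.4034  0.0027]
```

Request:
play_rows --increments "0 0 0.1 0.141 -0.403 0.003 1;0 0 0.1 0.141 -0.403 0.003 1;0 0 0.1 0.141 -0.403 0.003 1;0 0 0.1 0.141 -0.403 0.003 1;0 0 0.1 0.141 -0.403 0.003 1;0 0 0.1 0.141 -0.403 0.003 1;0 0 0.1 0.141 -0.403 0.003 1;0 0 0.1 0.141 -0.403 0.003 1"

```text
time: 13.2
ee_pos: [0.574, 0.054, 0.1985]
eef_rot: [1.0, 0.003, 0.0, -0.0]
ft_force: [0.6, 0.2, -0.3]
width: 0.087
grip_force: 0.0
```

Request:
play_rows --increments "0 0 0 0 0 0 1;0 0 0 0 0 0 1;0 0 0 0 0 0 1;0 0 0 0 0 0 1"

```text
time: 13.6
ee_pos: [0.5738, 0.0501, 0.1985]
eef_rot: [1.0, 0.002, 0.0, 0.0]
ft_force: [0.3, -0.2, -0.3]
width: 0.0872
grip_force: 0.0
```

```bash
python3 g.py .580 .0785 .057 -89.6
```

```text
[ 0.     -0.0002 -0.0028] [ 0.0063 -0.0284  0.1415]
```

Request:
play_rows --increments "0 0 -0.003 0.006 -0.02 0 1;0 0 -0.003 0.006 -0.0285 0 1;0 0 -0.003 0.006 -0.0285 0.03 1;0 0 -0.003 0.006 -0.0285 0.07 1;0 0 -0.003 0.006 -0.0285 0.1 1;0 0 -0.003 0.006 -0.0285 0.125 1;0 0 -0.003 0.006 -0.0285 0.141 1;0 0 -0.003 0.006 -0.0285 0.141 1"

```text
time: 14.4
ee_pos: [0.5783, 0.0805, 0.0554]
eef_rot: [1.0, 0.005, -0.002, 0.0]
ft_force: [-0.7, 0.2, 0.1]
width: 0.0868
grip_force: 0.0
```

Request:
play_rows --increments "0 0 0 0 0 0 0.8;0 0 0 0 0 0 0.65;0 0 0 0 0 0 0.5;0 0 0 0 0 0 0.5;0 0 0 0 0 0 0.5;0 0 0 0 0 0 0.5"

```text
time: 15.0
ee_pos: [0.5802, 0.0803, 0.058]
eef_rot: [1.0, 0.005, 0.001, -0.0]
ft_force: [-1.3, -1.6, 6.4]
width: 0.0603
grip_force: 29.6
```

Request:
play_rows --increments "0 0 0 0 0 -0.01 0.5;0 0 0 0 0 -0.03 0.5;0 0 0 0 0 -0.06 0.5;0 0 0 0 0 -0.09 0.5;0 0 0 0 0 -0.12 0.5;0 0 0 0 0 -0.12 0.5"

```text
time: 15.6
ee_pos: [0.5814, 0.0805, 0.1811]
eef_rot: [1.0, 0.005, 0.003, -0.001]
ft_force: [1.3, 0.3, -5.4]
width: 0.0603
grip_force: 29.5
```

```bash
python3 g.py .3775 -.350 .177 -83.8
```

```text
[-0.0017 -0.0054 -0.0987] [-0.208   0.4286  0.0021]
```

Request:
play_rows --increments "0 0 -0.01 -0.02 0.04 0 0.5;0 0 -0.03 -0.04 0.08 0 0.5;0 0 -0.05 -0.06 0.12 0 0.5;0 0 -0.07 -0.08 0.16 0 0.5;0 0 -0.09 -0.1 0.2 0 0.5;0 0 -0.1 -0.12 0.24 0 0.5;0 0 -0.1 -0.14 0.28 0 0.5;0 0 -0.1 -0.15 0.31 0 0.5"

```text
time: 16.4
ee_pos: [0.4297, -0.2331, 0.176]
eef_rot: [0.999, 0.054, -0.001, -0.001]
ft_force: [0.9, 0.2, -4.5]
width: 0.0605
grip_force: 29.6
```

```bash
python3 g.py .3775 -.350 .060 -83.8
```

```text
[-0.0015  0.0015 -0.0008] [-0.0643  0.1108  0.1159]
```

Request:
play_rows --increments "0 0 0 -0.025 0.04 0 0.5;0 0 0 -0.05 0.08 0 0.5;0 0 0 -0.064 0.111 0 0.5;0 0 0 -0.064 0.111 0.03 0.5;0 0 0 -0.064 0.111 0.065 0.5;0 0 0 -0.064 0.111 0.095 0.5;0 0 0 -0.064 0.111 0.11 0.5;0 0 0 -0.064 0.111 0.115 0.5"

```text
time: 17.2
ee_pos: [0.38, -0.3475, 0.0604]
eef_rot: [0.998, 0.055, -0.002, -0.001]
ft_force: [0.4, 0.3, -4.8]
width: 0.06
grip_force: 29.6
```

Request:
play_rows --increments "0 0 0 0 0 0.003 0.5;0 0 0 0 0 0.004 0.5;0 0 0 0 0 0.004 0.5"

```text
time: 17.5
ee_pos: [0.3819, -0.3487, 0.0591]
eef_rot: [0.998, 0.055, 0.001, 0.0]
ft_force: [0.7, 0.2, -5.4]
width: 0.0605
grip_force: 29.6
```

```bash
python3 g.py .3775 -.350 .0515 -83.8
```

```text
[ 0.0006 -0.0015  0.0018] [-0.0045  0.0008  0.0076]
```

Request:
play_rows --increments "0 0 0 0 0 0.003 0.5;0 0 0 0 0 0.005 0.5;0 0 0 0 0 0.006 0.5;0 0 0 0 0 0.006 0.5"

```text
time: 17.9
ee_pos: [0.3813, -0.3482, 0.0522]
eef_rot: [0.998, 0.055, 0.0, -0.0]
ft_force: [-0.7, 0.3, -5.5]
width: 0.0601
grip_force: 29.6
```

Request:
play_rows --increments "0 0 0 0 0 0.001 0.5;0 0 0 0 0 0.001 0.5"

```text
time: 18.1
ee_pos: [0.3816, -0.3483, 0.0521]
eef_rot: [0.998, 0.055, 0.0, -0.0]
ft_force: [-2.5, 5.9, 9.8]
width: 0.0603
grip_force: 29.6
```

Request:
play_rows --increments "0 0 0 0 0 -0.0005 0.5;0 0 0 0 0 -0.0005 0.75;0 0 0 0 0 -0.0005 0.9;0 0 0 0 0 -0.0005 1;0 0 0 0 0 -0.03 1;0 0 0 0 0 -0.07 1;0 0 0 0 0 -0.11 1;0 0 0 0 0 -0.15 1"

```text
time: 18.9
ee_pos: [0.3809, -0.3486, 0.2028]
eef_rot: [0.999, 0.054, -0.0, 0.0]
ft_force: [1.1, 1.1, 0.3]
width: 0.0867
grip_force: 0.0
```

```bash
python3 g.py .649 -.037 .200 0; python3 -c "
from h import *
print(read_state()['joint_positions'])"
```

```text
[ 1.0000e-04  2.0000e-04 -1.4618e+00] [ 0.3004 -0.2806  0.0027]
[-0.31246587  0.14307146  1.06279871  1.81552977 -0.13106976  1.25851543
 -0.67537349]
```

Request:
play_rows --increments "0 0 -1.46 0.3 -0.28 0.003 1;0 0 -1.46 0.3 -0.28 0.003 1;0 0 -1.46 0.3 -0.28 0.003 1;0 0 -1.46 0.3 -0.28 0.003 1;0 0 -1.46 0.3 -0.28 0.003 1;0 0 -1.46 0.3 -0.28 0.003 1;0 0 -1.46 0.3 -0.28 0.003 1;0 0 -1.46 0.3 -0.28 0.003 1"

```text
time: 19.7
ee_pos: [0.6432, -0.0433, 0.1982]
eef_rot: [0.791, 0.612, 0.0, -0.0]
ft_force: [-0.1, -0.8, 1.4]
width: 0.0871
grip_force: 0.0
```

```bash
python3 g.py .649 -.037 .200 0.3;python3 - <<'E'
from h import *
c=camera('side');cv2.imwrite('pics/s3.png',c['color'][...,::-1])
E
```

```text
[ 0.0003 -0.0003 -0.26  ] [ 0.0075  0.004  -0.0018]
```

View pics/s3.png

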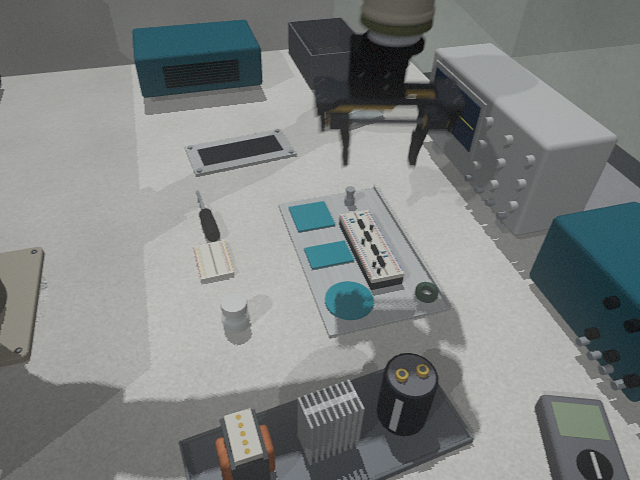

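The side view shows all three parts standing in the tray: transformer (245,440), heatsink (330,420) and capacitor (408,395). The pads at (312,216), (329,254) and (349,300) are bare, and the breadboard is clear at (370,248). I can measure the pads directly now.

Run:
```python
from h import *
s=camera('side')
h=cv2.cvtColor(s['color'],cv2.COLOR_RGB2HSV);u=((abs(h[...,0].astype(int)-96)<10)&(h[...,1]>110)&(h[...,2]>35)).astype(np.uint8)
for n,b in dict(sq=(285,195,338,233),ob=(300,236,358,272),ro=(320,275,380,325)).items():
    k=blob(u,b);P=ray(s,k,.009);print(n,rect(P))
g=cv2.cvtColor(s['color'],cv2.COLOR_RGB2GRAY)
k=blob(((g>100)&((h[...,0]<40))&(h[...,1]>15)).astype(np.uint8),(336,205,405,290));print('bb',rect(ray(s,k,.031)))
```

```text
sq [5.797e+02 7.740e+01 6.970e+01 7.240e+01 1.000e-01]
ob [580.2 -27.6  52.3  73.9  89.9]
ro [ 580.5 -132.6   75.2   75.3   15.9]
bb [624.8   1.8   9.2  78.8   1.4]
```

Request:
play_rows --increments "0 0 -0.13 0.007 0.004 0 1;0 0 -0.26 0.0075 0.004 0 1;0 0 -0.26 0.0075 0.004 0 1;0 0 -0.26 0.0075 0.004 0 0.9"

```text
time: 20.2
ee_pos: [0.6477, -0.0392, 0.1983]
eef_rot: [0.709, 0.705, 0.0, 0.0]
ft_force: [0.9, 0.5, 0.2]
width: 0.0842
grip_force: 0.0
```

```bash
python3 g.py .649 -.037 .011 0.3
```

```text
[ 0.0001 -0.     -0.0106] [0.0022 0.0012 0.1873]
```

Request:
play_rows --increments "0 0 -0.011 0.002 0.001 0.04 0.9;0 0 -0.011 0.002 0.001 0.09 0.9;0 0 -0.011 0.002 0.001 0.13 0.9;0 0 -0.011 0.002 0.001 0.16 0.9;0 0 -0.011 0.002 0.001 0.175 0.9;0 0 -0.011 0.002 0.001 0.182 0.9;0 0 -0.011 0.002 0.001 0.184 0.9;0 0 -0.011 0.002 0.001 0.184 0.9"

```text
time: 21.0
ee_pos: [0.6497, -0.037, 0.0157]
eef_rot: [0.704, 0.71, 0.001, 0.001]
ft_force: [0.0, -0.2, 0.1]
width: 0.0783
grip_force: 0.0
```

```bash
python3 g.py .649 -.037 .014 0.3;python3 - <<'E'
from h import *
s=camera('side');cv2.imwrite('pics/s4.png',cv2.resize(s['color'][120:320,270:470,::-1],None,fx=2.8,fy=2.8))
print(read_state()['ft_force'],read_state()['width'])
E
```

```text
[ 0.002  -0.0001  0.0041] [-0.     -0.0007  0.0017]
[-0.20393542 -0.30298252 -0.24894532] 0.07829335163369497
```

View pics/s4.png

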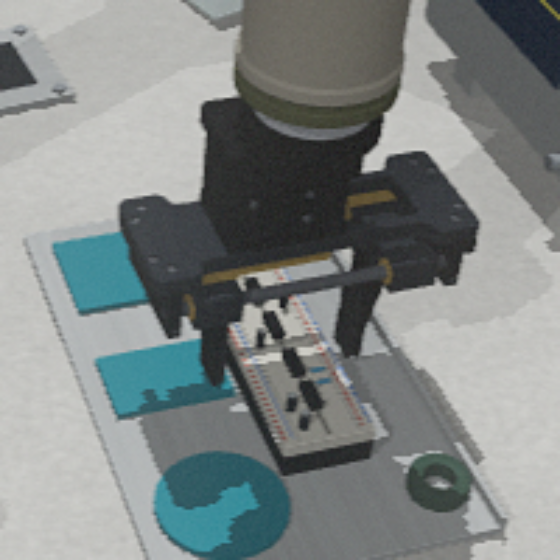

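The fingers straddle the board at mid-length. The front finger is just above the oblong pad's edge at crop (212,375), with no contact force. I close now.

Request:
play_rows --increments "0 0 0.004 0 0 0.001 0.8;0 0 0.004 0 0 0.001 0.7;0 0 0.004 0 0 0.001 0.5;0 0 0.004 0 0 0.001 0.5;0 0 0.004 0 0 0.001 0.5;0 0 0.004 0 0 0.001 0.5"

```text
time: 21.65
ee_pos: [0.6489, -0.0368, 0.0136]
eef_rot: [0.705, 0.709, 0.0, 0.0]
ft_force: [0.4, 0.5, 2.9]
width: 0.0552
grip_force: 30.0
```

Request:
play_rows --increments "0 0 0 0 0 -0.005 0.5;0 0 0 0 0 -0.02 0.5;0 0 0 0 0 -0.05 0.5;0 0 0 0 0 -0.09 0.5;0 0 0 0 0 -0.12 0.5;0 0 0 0 0 -0.12 0.5"

```text
time: 22.25
ee_pos: [0.6513, -0.0374, 0.1393]
eef_rot: [0.705, 0.709, 0.003, 0.003]
ft_force: [1.0, -0.3, -1.9]
width: 0.0549
grip_force: 30.0
```

```bash
python3 g.py .4933 .3352 .135 96.1;python3 - <<'E'
from h import *
s=camera('side');cv2.imwrite('pics/s5.png',cv2.resize(s['color'][60:320,230:490,::-1],None,fx=2,fy=2))
E
```

```text
[ 0.0065  0.0064 -1.6717] [ 0.3735 -0.156   0.0032]
```

View pics/s5.png

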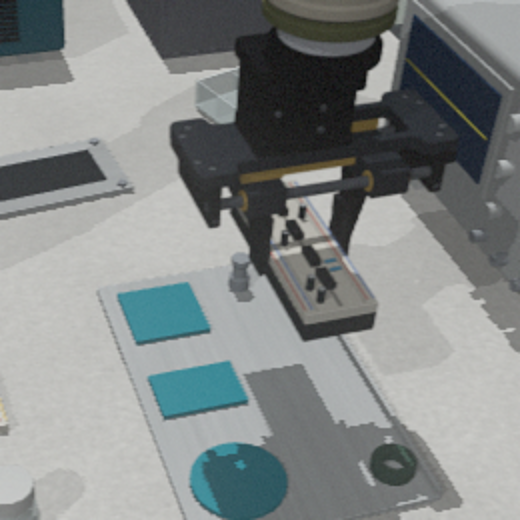

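The board is held level above the shelf and the standoff is untouched.

Request:
play_rows --increments "0 0 -0.14 0.037 -0.016 0 0.5;0 0 -0.28 0.075 -0.032 0 0.5;0 0 -0.42 0.112 -0.047 0 0.5;0 0 -0.56 0.15 -0.063 0 0.5;0 0 -0.7 0.187 -0.078 0 0.5;0 0 -0.84 0.225 -0.094 0 0.5;0 0 -0.98 0.262 -0.11 0 0.5;0 0 -1.12 0.3 -0.125 0 0.5"

```text
time: 23.1
ee_pos: [0.5204, 0.2633, 0.1324]
eef_rot: [0.218, 0.976, -0.001, -0.001]
ft_force: [0.5, 1.0, -3.8]
width: 0.0548
grip_force: 30.0
```

```bash
python3 g.py .4933 .3352 .135 96.1
```

```text
[-0.0013 -0.0013 -0.5456] [ 0.0551  0.0536 -0.0026]
```

Request:
play_rows --increments "0 0 -0.14 0.014 0.013 0 0.5;0 0 -0.28 0.028 0.026 0 0.5;0 0 -0.42 0.042 0.04 0 0.5;0 0 -0.545 0.055 0.0535 0 0.5;0 0 -0.545 0.055 0.0535 0 0.5;0 0 -0.545 0.055 0.0535 0 0.5"

```text
time: 23.7
ee_pos: [0.4949, 0.3338, 0.1325]
eef_rot: [-0.049, 0.999, -0.001, -0.001]
ft_force: [0.1, -0.9, -1.9]
width: 0.0548
grip_force: 30.0
```

```bash
python3 g.py .4933 .3352 .024 96.1; python3 -c "
from h import *
print(read_state()['joint_positions'])"
```

```text
[-0.0012 -0.0013 -0.008 ] [0.0013 0.0017 0.1085]
[-0.80842713  0.33468534  0.16896938  1.65908121 -0.0600802   1.1546502
  1.04496446]
```

Request:
play_rows --increments "0 0 -0.008 0.001 0.002 0.03 0.5;0 0 -0.008 0.001 0.002 0.06 0.5;0 0 -0.008 0.001 0.002 0.085 0.5;0 0 -0.008 0.001 0.002 0.1 0.5;0 0 -0.008 0.001 0.002 0.107 0.5;0 0 -0.008 0.001 0.002 0.108 0.5;0 0 -0.008 0.001 0.002 0.108 0.5"

```text
time: 24.4
ee_pos: [0.4949, 0.3365, 0.0263]
eef_rot: [-0.054, 0.999, 0.0, 0.001]
ft_force: [0.9, -0.5, -2.9]
width: 0.055
grip_force: 30.0
```

```bash
python3 g.py .4933 .3352 .0135 96.1;python3 - <<'E'
from h import *
s=camera('top');b=camera('side')
cv2.imwrite('pics/p1.png',np.hstack([cv2.resize(s['color'][210:360,90:190,::-1],None,fx=4,fy=4),cv2.resize(b['color'][90:190,170:310,::-1],(390,600))[:, :]]))
E
```

```text
[0.0007 0.0012 0.001 ] [ 0.0017 -0.0011  0.0128]
```

View pics/p1.png

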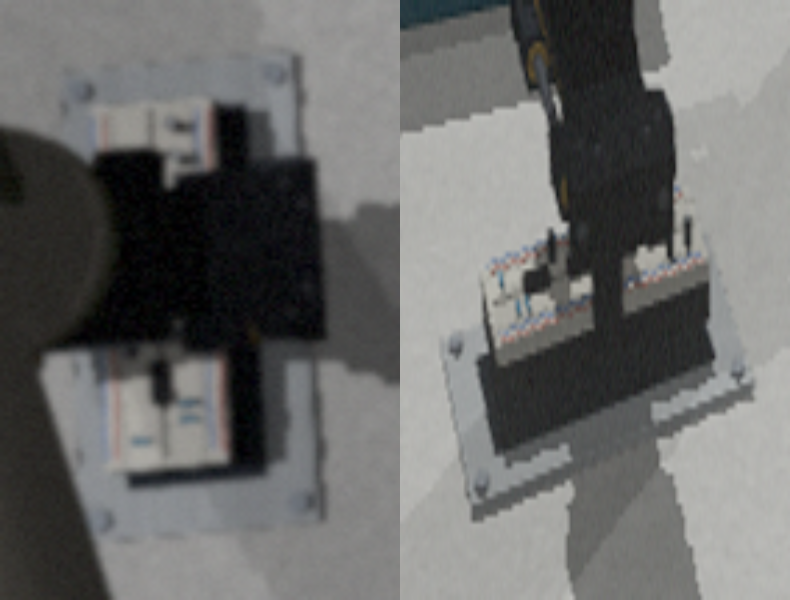

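Both crops show the board over the dark field. The white top's corners in the top view are at about px (113.5,236), (143,235), (147,325.5) and (116.8,327.5).

Run:
```python
from h import *
c=camera('top')
P=ray(c,[(113.5,236),(143,235),(147,325.5),(116.8,327.5)],.0437);print(P,P.mean(0),rect(P))
a,b=P[:2].mean(0),P[2:].mean(0);d=a-b;print(np.degrees(np.arctan2(d[1],d[0])))
im=c['color'];hs=cv2.cvtColor(im,cv2.COLOR_RGB2HSV);g=cv2.cvtColor(im,cv2.COLOR_RGB2GRAY)
# field length ends via plate corners (top z .006)
Q=ray(c,np.array([(64,72),(298,52),(322,518),(85,545)])/4+[90,210],.006);print(Q.mean(0),rect(Q))
```

```text
[[0.57612804 0.3700281 ]
 [0.57872162 0.31637334]
 [0.41614697 0.30057267]
 [0.41175428 0.35426753]] [0.49568773 0.33531041] [496.1 335.3 165.9  53.9   5.5]
5.513835733259359
[0.49331248 0.33216636] [492.9 331.8 220.9 110.7   6. ]
```

Request:
play_rows --increments "0 0 -0.008 0.002 0 0.004 0.5;0 0 -0.008 0.002 0 0.008 0.5;0 0 -0.008 0.002 0 0.01 0.5;0 0 -0.008 0.002 0 0.0115 0.5;0 0 -0.008 0.002 0 0.0115 0.5"

```text
time: 25.05
ee_pos: [0.4921, 0.336, 0.0137]
eef_rot: [-0.058, 0.998, -0.0, -0.0]
ft_force: [0.8, -1.1, -3.0]
width: 0.0546
grip_force: 30.0
```

Request:
play_rows --increments "0 0 0 0 0 0.001 0.5;0 0 0 0 0 0.001 0.5"

```text
time: 25.25
ee_pos: [0.4923, 0.3361, 0.0135]
eef_rot: [-0.058, 0.998, 0.0, 0.0]
ft_force: [-2.5, -2.2, 4.6]
width: 0.0548
grip_force: 30.0
```

Request:
play_rows --increments "0 0 0 0 0 -0.0005 0.7;0 0 0 0 0 -0.0005 0.75;0 0 0 0 0 -0.0005 0.9;0 0 0 0 0 -0.0005 0.9;0 0 0 0 0 -0.03 1;0 0 0 0 0 -0.07 1;0 0 0 0 0 -0.12 1;0 0 0 0 0 -0.17 1"

```text
time: 26.05
ee_pos: [0.4918, 0.3357, 0.1845]
eef_rot: [-0.058, 0.998, -0.0, -0.0]
ft_force: [1.6, 0.0, -0.8]
width: 0.0868
grip_force: 0.0
```

```bash
python3 g.py .5858 -.3277 .200 -90;python3 g.py .5 .1 .22 0
```

```text
[ 7.0000e-04 -5.0000e-04 -3.0255e+00] [-0.0165 -0.6698 -0.0153]
[-6.0000e-04 -1.0000e-04  1.6869e+00] [ 0.0192 -0.2351 -0.0354]
```

Request:
play_rows --increments "0 0 1.687 0.02 -0.235 -0.035 1;0 0 1.687 0.02 -0.235 -0.035 1;0 0 1.687 0.02 -0.235 -0.035 1;0 0 1.687 0.02 -0.235 -0.035 1;0 0 1.687 0.02 -0.235 -0.035 1;0 0 1.687 0.02 -0.235 -0.035 1;0 0 1.687 0.02 -0.235 -0.035 1;0 0 1.687 0.02 -0.235 -0.035 1"

```text
time: 26.85
ee_pos: [0.4996, 0.1, 0.218]
eef_rot: [0.519, 0.855, 0.0, 0.0]
ft_force: [-0.6, 0.3, 0.7]
width: 0.0869
grip_force: 0.0
```

```bash
python3 g.py .5858 -.3277 .200 -90
```

```text
[ 0.0000e+00 -7.0000e-04  2.0509e+00] [-0.4192 -0.1211  0.0178]
```

Request:
play_rows --increments "0 0 2.051 -0.419 -0.121 0.018 1;0 0 2.051 -0.419 -0.121 0.018 1;0 0 2.051 -0.419 -0.121 0.018 1;0 0 2.051 -0.419 -0.121 0.018 1;0 0 2.051 -0.419 -0.121 0.018 1;0 0 2.051 -0.419 -0.121 0.018 1;0 0 2.051 -0.419 -0.121 0.018 1;0 0 2.051 -0.419 -0.121 0.018 1"

```text
time: 27.65
ee_pos: [0.5817, -0.2926, 0.2013]
eef_rot: [0.91, 0.414, 0.0, 0.0]
ft_force: [1.0, -0.3, -0.6]
width: 0.0871
grip_force: 0.0
```

```bash
python3 g.py .5858 -.3277 .200 -90;python3 - <<'E'
from h import *
c=camera('top');cv2.imwrite('pics/p2.png',cv2.resize(c['color'][210:360,90:190,::-1],None,fx=4,fy=4,interpolation=cv2.INTER_CUBIC))
E
```

```text
[ 2.000e-04 -6.000e-04  8.527e-01] [-0.0237  0.0262  0.0013]
```

View pics/p2.png

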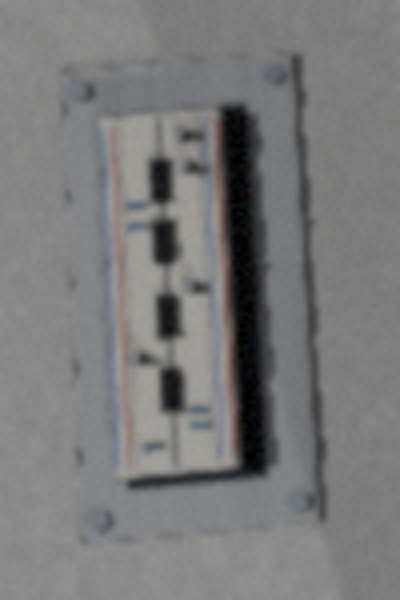

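The board lies on the field. Its top corners in the crop are (100,115), (219,109), (240,467) and (119,477), and the plate's are (61,70), (297,53), (322,518) and (83,543).

Run:
```python
from h import *
c=camera('top')
f=lambda q,z:ray(c,np.array(q)/4-.4+[90,210],z)
for q,z in(([(100,115),(219,109),(240,467),(119,477)],.031),([(61,70),(297,53),(322,518),(83,543)],.006)):
    P=f(q,z);d=P[:2].mean(0)-P[2:].mean(0);print(P.mean(0),rect(P),np.degrees(np.arctan2(d[1],d[0])))
im=c['color'];hs=cv2.cvtColor(im,cv2.COLOR_RGB2HSV);g=cv2.cvtColor(im,cv2.COLOR_RGB2GRAY)
m=((hs[...,0]<40)&(g>75)|(g>1000)).astype(np.uint8)
s=camera('side');gs=cv2.cvtColor(s['color'],cv2.COLOR_RGB2GRAY)
cv2.imwrite('pics/p3.png',cv2.resize(s['color'][125:178,180:302,::-1],None,fx=6,fy=6,interpolation=cv2.INTER_CUBIC))
```

```text
[0.49373778 0.33574624] [494.2 335.8 166.1  54.7   6.4] 6.370615635491968
[0.49438055 0.33368019] [494.7 333.4 221.  111.6   6.2] 5.99381375211654
```

View pics/p3.png

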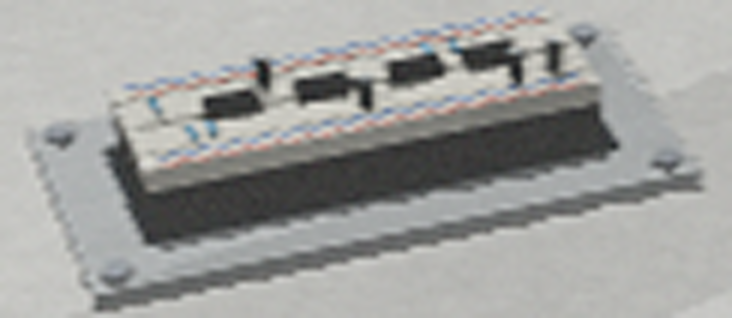

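Request:
play_rows --increments "0 0 0.15 -0.01 0.01 0 1;0 0 0.3 -0.0237 0.026 0 1;0 0 0.45 -0.0237 0.026 0 1;0 0 0.6 -0.0237 0.026 0 1;0 0 0.75 -0.0237 0.026 0 1;0 0 0.853 -0.0237 0.026 0 1;0 0 0.853 -0.0237 0.026 0 1;0 0 0.853 -0.0237 0.026 0 1"

```text
time: 28.6
ee_pos: [0.5858, -0.3248, 0.2014]
eef_rot: [1.0, 0.005, 0.0, -0.0]
ft_force: [0.1, -0.3, -0.1]
width: 0.0868
grip_force: 0.0
```

```bash
python3 g.py .5858 -.3277 .0512 -90
```

```text
[-0.0006 -0.0003  0.0097] [-1.000e-04  3.000e-03  1.502e-01]
```

The board is seated on the field, within about 1 mm and 0.4° of its centre. I fetch the capacitor next.

Request:
play_rows --increments "0 0 0.01 0 0.003 0.04 1;0 0 0.01 0 0.003 0.08 1;0 0 0.01 0 0.003 0.11 1;0 0 0.01 0 0.003 0.135 1;0 0 0.01 0 0.003 0.15 1;0 0 0.01 0 0.003 0.15 1"

```text
time: 29.2
ee_pos: [0.5847, -0.3278, 0.0496]
eef_rot: [1.0, -0.002, -0.001, -0.001]
ft_force: [-0.7, 0.6, -0.5]
width: 0.0869
grip_force: 0.0
```

Request:
play_rows --increments "0 0 0 0 0 0 0.8;0 0 0 0 0 0 0.65;0 0 0 0 0 0 0.5;0 0 0 0 0 0 0.5;0 0 0 0 0 0 0.5;0 0 0 0 0 0 0.5"

```text
time: 29.8
ee_pos: [0.586, -0.3286, 0.0523]
eef_rot: [1.0, -0.002, 0.001, -0.0]
ft_force: [-0.3, 2.4, 6.5]
width: 0.0636
grip_force: 30.0
```

Request:
play_rows --increments "0 0 0 0 0 -0.01 0.5;0 0 0 0 0 -0.03 0.5;0 0 0 0 0 -0.06 0.5;0 0 0 0 0 -0.09 0.5;0 0 0 0 0 -0.12 0.5;0 0 0 0 0 -0.12 0.5"

```text
time: 30.4
ee_pos: [0.5866, -0.3305, 0.1759]
eef_rot: [1.0, -0.003, 0.003, 0.001]
ft_force: [0.0, -1.3, -4.3]
width: 0.0637
grip_force: 30.0
```

```bash
python3 g.py .5815 -.1323 .167 -90
```

```text
[ 0.0029 -0.0054 -0.0056] [-0.0063 -0.1981  0.0083]
```

Request:
play_rows --increments "0 0 0 -0.002 -0.04 0 0.5;0 0 0 -0.003 -0.08 0 0.5;0 0 0 -0.004 -0.12 0 0.5;0 0 0 -0.005 -0.16 0 0.5;0 0 0 -0.005 -0.185 0 0.5;0 0 0 -0.005 -0.197 0 0.5;0 0 0 -0.005 -0.197 0.03 0.5;0 0 0 -0.005 -0.197 0.06 0.5"

```text
time: 31.2
ee_pos: [0.5817, -0.1321, 0.1107]
eef_rot: [1.0, -0.002, 0.001, 0.0]
ft_force: [0.6, 0.1, -4.9]
width: 0.0637
grip_force: 30.0
```

Request:
play_rows --increments "0 0 0 0 0 0.025 0.5;0 0 0 0 0 0.037 0.5;0 0 0 0 0 0.042 0.5;0 0 0 0 0 0.042 0.5;0 0 0 0 0 0.042 0.5"

```text
time: 31.7
ee_pos: [0.5822, -0.1323, 0.0704]
eef_rot: [1.0, -0.003, 0.001, 0.0]
ft_force: [0.2, 0.7, -4.2]
width: 0.0635
grip_force: 30.0
```

```bash
python3 g.py .5815 -.1323 .0585 -90
```

```text
[ 0.0003 -0.0016 -0.0055] [-0.0007 -0.      0.0119]
```

Request:
play_rows --increments "0 0 0 0 0 0.004 0.5;0 0 0 0 0 0.008 0.5;0 0 0 0 0 0.01 0.5;0 0 0 0 0 0.011 0.5;0 0 0 0 0 0.011 0.5"

```text
time: 32.2
ee_pos: [0.5815, -0.1318, 0.0584]
eef_rot: [1.0, -0.003, 0.0, -0.0]
ft_force: [0.4, -0.7, -4.6]
width: 0.0635
grip_force: 30.0
```

Request:
play_rows --increments "0 0 0 0 0 0.001 0.5;0 0 0 0 0 0.001 0.5"

```text
time: 32.4
ee_pos: [0.5816, -0.1319, 0.0582]
eef_rot: [1.0, -0.003, 0.0, -0.0]
ft_force: [-4.0, 2.8, 8.3]
width: 0.0637
grip_force: 30.0
```

Contact. Release and retreat.

Request:
play_rows --increments "0 0 0 0 0 -0.0005 0.5;0 0 0 0 0 -0.0005 0.78;0 0 0 0 0 -0.0005 0.9;0 0 0 0 0 -0.0005 1;0 0 0 0 0 -0.03 1;0 0 0 0 0 -0.07 1;0 0 0 0 0 -0.11 1;0 0 0 0 0 -0.14 1"

```text
time: 33.2
ee_pos: [0.5819, -0.1323, 0.1999]
eef_rot: [1.0, -0.003, 0.001, 0.0]
ft_force: [0.2, 0.3, -0.7]
width: 0.0871
grip_force: 0.0
```

```bash
python3 g.py .4828 -.3376 .200 -83.9
```

```text
[ 0.0004 -0.002  -0.1122] [-0.0979  0.2059 -0.0003]
```

Request:
play_rows --increments "0 0 -0.02 -0.02 0.04 0 1;0 0 -0.05 -0.04 0.085 0 1;0 0 -0.08 -0.06 0.13 0 1;0 0 -0.112 -0.08 0.17 0 1;0 0 -0.112 -0.098 0.206 0 1;0 0 -0.112 -0.098 0.206 0 1;0 0 -0.112 -0.098 0.206 0 1"

```text
time: 33.9
ee_pos: [0.4818, -0.3382, 0.1974]
eef_rot: [0.999, 0.052, 0.0, 0.0]
ft_force: [0.6, 0.1, 0.2]
width: 0.0869
grip_force: 0.0
```

```bash
python3 g.py .4828 -.3376 .0512 -83.9
```

```text
[ 0.     -0.0003 -0.0023] [ 0.001  -0.0005  0.1462]
```

Request:
play_rows --increments "0 0 -0.002 0.001 0 0.04 1;0 0 -0.002 0.001 0 0.08 1;0 0 -0.002 0.001 0 0.11 1;0 0 -0.002 0.001 0 0.135 1;0 0 -0.002 0.001 0 0.146 1;0 0 -0.002 0.001 0 0.146 1"

```text
time: 34.5
ee_pos: [0.4835, -0.3358, 0.0502]
eef_rot: [0.998, 0.055, -0.001, -0.001]
ft_force: [-0.5, -0.3, 0.3]
width: 0.0871
grip_force: 0.0
```

Request:
play_rows --increments "0 0 0 0 0 0 0.7;0 0 0 0 0 0 0.55;0 0 0 0 0 0 0.4;0 0 0 0 0 0 0.3;0 0 0 0 0 0 0.3;0 0 0 0 0 0 0.3;0 0 0 0 0 0 0.3;0 0 0 0 0 0 0.3"

```text
time: 35.3
ee_pos: [0.4834, -0.3372, 0.0513]
eef_rot: [0.999, 0.054, 0.0, -0.0]
ft_force: [0.2, 0.2, 0.3]
width: 0.0401
grip_force: 30.0
```

Request:
play_rows --increments "0 0 0 0 0 -0.01 0.3;0 0 0 0 0 -0.03 0.3;0 0 0 0 0 -0.06 0.3;0 0 0 0 0 -0.09 0.3;0 0 0 0 0 -0.12 0.3;0 0 0 0 0 -0.12 0.3"

```text
time: 35.9
ee_pos: [0.4846, -0.3387, 0.1755]
eef_rot: [0.999, 0.054, 0.002, 0.001]
ft_force: [-0.3, -1.0, -3.4]
width: 0.0399
grip_force: 30.0
```

```bash
python3 g.py .581 -.0270 .173 -89.7
```

```text
[ 0.0026 -0.005   0.103 ] [ 0.1295 -0.2995  0.0023]
```

Request:
play_rows --increments "0 0 0.02 0.02 -0.045 0 0.3;0 0 0.04 0.04 -0.09 0 0.3;0 0 0.06 0.06 -0.135 0 0.3;0 0 0.08 0.08 -0.18 0 0.3;0 0 0.1 0.1 -0.225 0 0.3;0 0 0.103 0.12 -0.27 0 0.3;0 0 0.103 0.129 -0.2985 0 0.3;0 0 0.103 0.129 -0.2985 0 0.3"

```text
time: 36.7
ee_pos: [0.5796, -0.0202, 0.1701]
eef_rot: [1.0, 0.007, -0.001, -0.001]
ft_force: [-0.2, -1.5, -3.2]
width: 0.0394
grip_force: 30.0
```

```bash
python3 g.py .5815 -.0270 .070 -89.7
```

```text
[-0.0013  0.0017  0.0087] [0.002  0.007  0.1001]
```

Request:
play_rows --increments "0 0 0 0 0 0.03 0.3;0 0 0 0 0 0.06 0.3;0 0 0 0 0 0.085 0.3;0 0 0 0 0 0.095 0.3;0 0 0 0 0 0.095 0.3;0 0 0 0 0 0.095 0.3"

```text
time: 37.3
ee_pos: [0.5796, -0.027, 0.0773]
eef_rot: [1.0, 0.003, 0.0, 0.0]
ft_force: [0.5, 0.7, -2.5]
width: 0.0396
grip_force: 30.0
```

```bash
python3 g.py .5815 -.0270 .058 -89.7;python3 - <<'E'
from h import *
c=camera('top');b=camera('side')
cv2.imwrite('pics/q1.png',np.hstack([cv2.resize(c['color'][190:275,240:430,::-1],None,fx=2,fy=3.5,interpolation=cv2.INTER_CUBIC)[:290],cv2.resize(b['color'][190:335,280:400,::-1],(380,290),interpolation=cv2.INTER_CUBIC)]))
E
```

```text
[ 0.0001 -0.0009  0.    ] [0.0018 0.0001 0.0193]
```

View pics/q1.png

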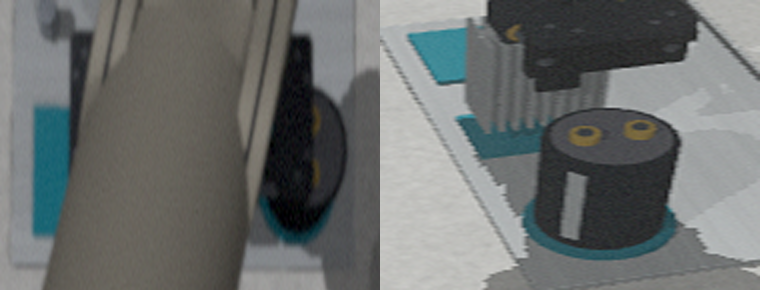

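The heatsink is held upright over the oblong pad, and the capacitor is centred on its round pad. I lower the heatsink.

Request:
play_rows --increments "0 0 0 0.002 0 0.006 0.3;0 0 0 0.002 0 0.012 0.3;0 0 0 0.002 0 0.016 0.3;0 0 0 0.002 0 0.0185 0.3;0 0 0 0.002 0 0.0185 0.3"

```text
time: 37.9
ee_pos: [0.5811, -0.0266, 0.0576]
eef_rot: [1.0, 0.003, -0.0, 0.0]
ft_force: [0.3, 0.4, -2.5]
width: 0.0399
grip_force: 30.0
```

Request:
play_rows --increments "0 0 0 0 0 0.001 0.3;0 0 0 0 0 0.001 0.3"

```text
time: 38.1
ee_pos: [0.5813, -0.0266, 0.0573]
eef_rot: [1.0, 0.003, 0.0, -0.0]
ft_force: [-2.3, 0.2, 4.3]
width: 0.04
grip_force: 30.0
```

Request:
play_rows --increments "0 0 0 0 0 -0.0005 0.45;0 0 0 0 0 -0.0005 0.6;0 0 0 0 0 -0.0005 0.7;0 0 0 0 0 -0.0005 0.7;0 0 0 0 0 -0.03 0.8;0 0 0 0 0 -0.07 1;0 0 0 0 0 -0.11 1;0 0 0 0 0 -0.14 1"

```text
time: 38.9
ee_pos: [0.5817, -0.0268, 0.1993]
eef_rot: [1.0, 0.003, 0.001, -0.0]
ft_force: [0.1, -0.2, 0.2]
width: 0.0832
grip_force: 0.0
```

```bash
python3 g.py .3815 -.3483 .200 -83.8
```

```text
[-0.0002 -0.0019 -0.1029] [-0.2019  0.3204 -0.0011]
```

Request:
play_rows --increments "0 0 -0.02 -0.025 0.04 0 1;0 0 -0.04 -0.05 0.08 0 1;0 0 -0.06 -0.077 0.122 0 1;0 0 -0.08 -0.103 0.164 0 1;0 0 -0.103 -0.13 0.206 0 1;0 0 -0.103 -0.157 0.248 0 1;0 0 -0.103 -0.18 0.29 0 1;0 0 -0.103 -0.202 0.32 0 1"

```text
time: 39.7
ee_pos: [0.3795, -0.35, 0.1972]
eef_rot: [0.999, 0.054, 0.001, 0.0]
ft_force: [-0.1, 0.0, 0.1]
width: 0.0872
grip_force: 0.0
```

Request:
play_rows --increments "0 0 0 0 0 0 1;0 0 0 0 0 0 1"

```text
time: 39.9
ee_pos: [0.3806, -0.3482, 0.1969]
eef_rot: [0.999, 0.053, 0.0, -0.0]
ft_force: [-0.4, 0.3, 0.5]
width: 0.0868
grip_force: 0.0
```

```bash
python3 g.py .3815 -.3483 .0520 -83.8;python3 - <<'E'
from h import *
c=camera('top');cv2.imwrite('pics/t5.png',cv2.resize(c['color'][155:275,240:425,::-1],None,fx=4.3,fy=4.3,interpolation=cv2.INTER_CUBIC))
E
```

```text
[-0.0001 -0.0003 -0.0018] [0.0009 0.0002 0.1449]
```

View pics/t5.png

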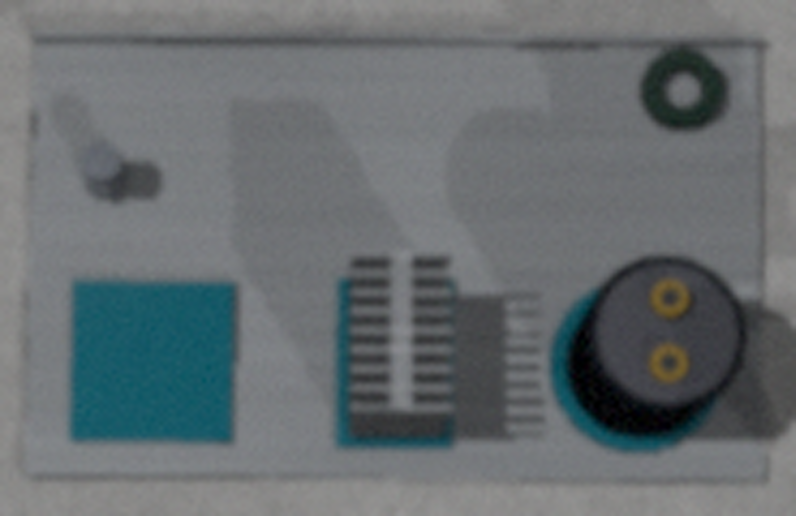

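The capacitor and heatsink are back at the same pixels as at the start. The terminals are at crop (670,298)/(669,362), the heatsink spans 350–450 by 257–410, and the square pad is bare at (154,361). I fetch the transformer.

Request:
play_rows --increments "0 0 -0.002 0.001 0 0.04 1;0 0 -0.002 0.001 0 0.08 1;0 0 -0.002 0.001 0 0.11 1;0 0 -0.002 0.001 0 0.135 1;0 0 -0.002 0.001 0 0.145 1;0 0 -0.002 0.001 0 0.145 1"

```text
time: 40.55
ee_pos: [0.3823, -0.3463, 0.0511]
eef_rot: [0.998, 0.056, -0.001, -0.001]
ft_force: [-0.9, -0.6, -0.4]
width: 0.0873
grip_force: 0.0
```

Request:
play_rows --increments "0 0 0 0 0 0 0.8;0 0 0 0 0 0 0.65;0 0 0 0 0 0 0.5;0 0 0 0 0 0 0.5;0 0 0 0 0 0 0.5;0 0 0 0 0 0 0.5"

```text
time: 41.15
ee_pos: [0.3825, -0.3478, 0.0524]
eef_rot: [0.998, 0.055, 0.0, 0.0]
ft_force: [0.4, 0.9, 5.9]
width: 0.0604
grip_force: 29.6
```

Request:
play_rows --increments "0 0 0 0 0 -0.01 0.5;0 0 0 0 0 -0.03 0.5;0 0 0 0 0 -0.06 0.5;0 0 0 0 0 -0.09 0.5;0 0 0 0 0 -0.125 0.5;0 0 0 0 0 -0.125 0.5;0 0 0 0 0 -0.125 0.5"

```text
time: 41.85
ee_pos: [0.382, -0.3469, 0.1765]
eef_rot: [0.998, 0.056, 0.0, -0.001]
ft_force: [-0.3, 0.5, -6.8]
width: 0.0605
grip_force: 29.6
```

```bash
python3 g.py .581 .078 .180 -89.7;python3 - <<'E'
from h import *
c=camera('top');h=cv2.cvtColor(c['color'],cv2.COLOR_RGB2HSV);t=((abs(h[...,0].astype(int)-96)<10)&(h[...,1]>110)&(h[...,2]>35)).astype(np.uint8)
print(rect(ray(c,blob(t,(250,210,305,265)),.010)))
E
```

```text
[-0.0011 -0.0007  0.1061] [ 0.245  -0.4002 -0.0029]
[580.   79.   68.2  67.5   1.1]
```

Request:
play_rows --increments "0 0 0.02 0.025 -0.04 -0.003 0.5;0 0 0.04 0.05 -0.08 -0.003 0.5;0 0 0.06 0.075 -0.122 -0.003 0.5;0 0 0.08 0.1 -0.164 -0.003 0.5;0 0 0.1 0.126 -0.206 -0.003 0.5;0 0 0.106 0.152 -0.248 -0.003 0.5;0 0 0.106 0.178 -0.29 -0.003 0.5;0 0 0.106 0.2 -0.325 -0.003 0.5"

```text
time: 42.7
ee_pos: [0.5445, 0.0007, 0.1777]
eef_rot: [1.0, 0.003, -0.002, 0.0]
ft_force: [0.8, -0.8, -4.4]
width: 0.06
grip_force: 29.6
```

Request:
play_rows --increments "0 0 0 0.02 -0.03 0 0.5;0 0 0 0.035 -0.055 0 0.5;0 0 0 0.045 -0.072 0 0.5;0 0 0 0.045 -0.072 0 0.5;0 0 0 0.045 -0.072 0 0.5;0 0 0 0.045 -0.072 0 0.5"

```text
time: 43.3
ee_pos: [0.5887, 0.0685, 0.1788]
eef_rot: [1.0, 0.002, -0.001, 0.0]
ft_force: [-0.0, -0.2, -5.9]
width: 0.0597
grip_force: 29.6
```

```bash
python3 g.py .5815 .0783 .0700 -89.7
```

```text
[ 0.0008  0.0019 -0.0021] [-0.007  -0.0099  0.1088]
```

Request:
play_rows --increments "0 0 -0.002 -0.007 -0.01 0 0.5;0 0 -0.002 -0.007 -0.01 0.03 0.5;0 0 -0.002 -0.007 -0.01 0.06 0.5;0 0 -0.002 -0.007 -0.01 0.085 0.5;0 0 -0.002 -0.007 -0.01 0.1 0.5;0 0 -0.002 -0.007 -0.01 0.105 0.5;0 0 -0.002 -0.007 -0.01 0.105 0.5;0 0 -0.002 -0.007 -0.01 0.105 0.5"

```text
time: 44.1
ee_pos: [0.5833, 0.0796, 0.076]
eef_rot: [1.0, 0.003, 0.001, -0.0]
ft_force: [0.4, 0.0, -4.1]
width: 0.0602
grip_force: 29.6
```

```bash
python3 g.py .5815 .0783 .0585 -89.7
```

```text
[-0.0004 -0.0016  0.0012] [-0.0018  0.0013  0.0175]
```

Request:
play_rows --increments "0 0 0 -0.0015 0.001 0.006 0.5;0 0 0 -0.0015 0.001 0.011 0.5;0 0 0 -0.0015 0.001 0.015 0.5;0 0 0 -0.0015 0.001 0.017 0.5;0 0 0 -0.0015 0.001 0.017 0.5"

```text
time: 44.6
ee_pos: [0.581, 0.0789, 0.0585]
eef_rot: [1.0, 0.003, -0.0, -0.0]
ft_force: [-5.9, 0.8, 5.6]
width: 0.0603
grip_force: 29.6
```

Request:
play_rows --increments "0 0 0 0 0 0.0006 0.5;0 0 0 0 0 0.0006 0.5"

```text
time: 44.8
ee_pos: [0.5811, 0.0789, 0.0585]
eef_rot: [1.0, 0.003, -0.0, -0.001]
ft_force: [-8.1, 0.4, 11.6]
width: 0.0606
grip_force: 29.6
```

Request:
play_rows --increments "0 0 0 0 0 -0.001 0.5;0 0 0 0 0 -0.001 0.73;0 0 0 0 0 -0.001 0.85;0 0 0 0 0 -0.001 0.95;0 0 0 0 0 -0.03 1;0 0 0 0 0 -0.07 1;0 0 0 0 0 -0.11 1;0 0 0 0 0 -0.15 1"

```text
time: 45.6
ee_pos: [0.581, 0.0786, 0.2089]
eef_rot: [1.0, 0.003, 0.0, -0.0]
ft_force: [0.5, 0.5, 0.7]
width: 0.0867
grip_force: 0.0
```

Request:
play_rows --increments "0 0 0 -0.04 -0.03 -0.02 1;0 0 0 -0.08 -0.07 -0.02 1;0 0 0 -0.12 -0.11 -0.02 1;0 0 0 -0.14 -0.15 -0.02 1;0 0 0 -0.15 -0.19 -0.02 1;0 0 0 -0.15 -0.23 -0.02 1;0 0 0 -0.15 -0.26 -0.02 1;0 0 0 -0.15 -0.26 -0.02 1"

```text
time: 46.4
ee_pos: [0.4277, 0.3424, 0.2267]
eef_rot: [1.0, 0.007, 0.0, 0.0]
ft_force: [0.1, -0.7, 0.1]
width: 0.0871
grip_force: 0.0
```

Run:
```python
from h import *
c=camera('top');s=camera('side')
a=cv2.resize(c['color'][200:275,240:425,::-1],None,fx=4.3,fy=4,interpolation=cv2.INTER_CUBIC)
b=s['color'][130:330,150:460,::-1];b=cv2.resize(b,(a.shape[1],290),interpolation=cv2.INTER_CUBIC)
cv2.imwrite('pics/z1.png',np.vstack([a,b]))
```

```text
(no output)
```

View pics/z1.png

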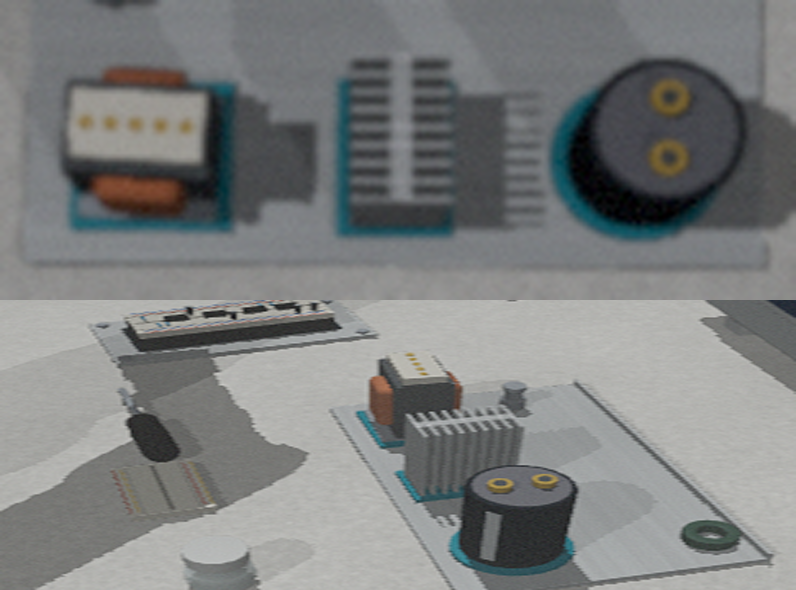

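The combined view shows all three parts upright and centred on their own pads, within about 1 mm of where they started. The breadboard lies on the plate and the arm is clear of everything. I hand the job in.

```bash
python3 -c "
from bench import *
print(close_job())"
```

```text
the job is handed in; nothing more can be done
None
```

I handed the job in after about 46 s of robot time: the breadboard lies centred on the test plate's dark field, and the capacitor, transformer and heatsink stand upright on their own pads, each within about 1–2 mm of centre by the camera images.

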